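# Check the brake lever of the picture trolley's push bar

## Task

The push bar of the studio's picture trolley stands on the desk: with the outside of your closed fingers, press its long brake lever (the one with the ball end) in towards the bar until it comes firmly up against its stop, short of the bar, keep it there for a good second to be sure, then let it come all the way out again and move clear. Only press the front of the lever, without forcing it: do not grasp it or reach behind it, do not touch the bar, and leave the short lever and the things around alone.

Things in the scene. Friction and masses are not known exactly. Their poses are not given: they have to be found in the camera images.
- bar: Push bar on its fixed stand: level steel tube, 28 mm diameter, 520 mm long, axis 130 mm above the desk, on two grey posts 240 mm either side of its middle (feet 120 x 60 mm). Origin on the desk under the tube's middle; y along the tube, x level, away from the robot. Both levers are on its -x side (the robot's) at tube height; which one is nearer which end varies.
- brake_lever: Front of the long brake lever: level aluminium bar 130 mm long, 18 mm high, 11 mm thick with its back, 19 mm ball on the free end. Origin: mid-height (130 mm) of the face towards the robot, 91 mm from the upright pivot: the place to press, travel 27 mm. Axes turn with it: x level, square to the face, press direction; y to the pivot. 2 N starts it, 5 N reaches the rigid stop; over 45 N is forcing.
- brake_angle (a joint): Angle of the long brake lever in rad: 0 fully out (sprung, it returns there by itself when let go), 0.30 in against its stop. At 0 the blade points 0.25 rad away from the line of the tube, at 0.30 it lies 0.05 rad past parallel towards it, its ball end still about 15 mm short of the tube. The lever's back, towards the bar, is not to be touched.
- catch_angle (a joint): Angle of the short lever in rad: 0 fully out, sprung, 0.40 pressed in. To be left alone.
- catch_lever: The front of the short lever's blade: 55 mm long, no ball end, otherwise of the same make, 130 mm above the desk. Origin on its front face 38 mm from its pivot; axes as for the brake blade.
- mug: White mug, 76 mm in diameter and 85 mm high, on the robot's side of the bar. Origin at the centre of its underside. Bystander.
- tin: Squat glass jar with a black cap, 72 mm in diameter and 70 mm high, beyond the bar. Origin at the centre of its underside. Bystander.
- bottle: Green glass bottle with a white cap, 64 mm in diameter and 190 mm high, by the right-hand end of the bar. Origin at the centre of its underside. Bystander.
- wrench: Steel wrench, 150 mm long, lying beyond the bar. Bystander.

How it is judged:
By the outcome, as a careful person would: the job done as asked, in the order asked, and still so for the second after the job is handed in, with the robot touching nothing.
It also fails if it takes over 50 s, if anything falls off the work surface, if the arm or the gripper's body presses on something with over 40 N, if the wrist force passes 120 N, or if a joint passes its speed limit or range.

## Robot

A 7-joint arm with a two-finger parallel gripper is mounted at the origin on the work surface. World frame = base frame: x ahead of the robot, y to its left, z up, the work surface at z = 0. Lengths are in m, angles in rad, forces in N, time in s.
With the tool pointing down it reaches from about 0.35 to 0.9 m from the base axis. Payload 8.1 kg.
Tool frame: the origin (TCP) lies between the finger pads; the fingertips stand ahead of it and the grasp point (between the pads) is the TCP (arm.nose_length is the z of the fingertips in the tool frame, in m); z points along the fingers, y is the line along which they close (so a half turn about z gives the same grasp; the last joint's range is limited). The gripper opens to 92 mm and grips with 3 to 60 N. Pads are 19 mm wide; open, the fingers measure 130 mm over their backs; the gripper's body (75 mm by 190 mm) begins 47 mm behind the grasp point.
Start: joints at [1.205, 0.434, 0.025, 1.573, -0.012, 1.134, -0.075], TCP at [0.162, -0.604, 0.246] pointing down, gripper open.
Joint ranges: [-2.62, 2.62], [-0.44, 2.09], [-1.27, 1.32], [0.08, 2.57], [-1.32, 4.46], [0.12, 2], [-2.74, 2.74]. Speed limits (rad/s): [2.22, 2.22, 3.01, 3.01, 3.14, 3.14, 3.14].

## Interface

Orientations are given as a rotation vector (axis times angle).
In Python, from cell import sensors, optics, arm gives the robot as it stands.
- The arm moves only by the tool arm_command, never from a script. Its argument "deltas" is one flat list of numbers, 7 for each row, row after row: the turn, a rotation vector about the world's x, y, z as a fraction of full scale, then the shift along the world's x, y, z as a fraction of full scale, then the finger opening in mm, from 0 to 91.8. In form: [wx, wy, wz, dx, dy, dz, fingers, wx, wy, wz, dx, dy, dz, fingers, ...]. A call has 1 to 20 rows; each row is the pose to reach, as a shift and turn from the pose commanded when the call began; what a row does not reach only later rows make up. Full scale, the value 1, is 1 m for a shift and 90 degrees for a turn. A row lasts 1/10 s, in which the tool goes at most 50 mm and 8.59 degrees, less where a joint would pass 70% of its speed; a pose out of reach is approached as far as the arm can. A call with a number of a shift or a turn outside -1 to 1 is refused whole. A call with a gripper value outside its range is refused whole. The fingers move at their own pace and stop on an object; "force" is the grip in N (left out, the last holds). Time passes only in rows, so rows that repeat a pose let the fingers close. It gives the time, the measured TCP pose, the force, the opening and the grip force at its end, in the units of the state.
- sensors.observe(): the state, without advancing time (a new reading comes with each control period).
- optics.get_image(name): name is "scene" or "top"; returns the picture (420x560x3 uint8, blue, green, red); there is no depth.
- optics.calibration(name): a dict with "camera_matrix" (3x3 intrinsics, pixels), "D" ([k1, k2, p1, p2, k3] as OpenCV has them; the pictures are not rectified), "rvec" (rotation vector, rad) and "tvec" (3), from world to camera coordinates, as OpenCV has them. Camera axes: x right, y down, z forward; pixel columns grow to the right and rows downward; lengths in m; the calibration is good to about 2 mm. A picture is of the moment at which its call begins. calibration takes no time and is no camera call.
- arm.sign_off(): hands the job in; it is judged then, once.
The state is a dict: "clock": time; "joints": joint angles; "dq": joint speeds; "joint_efforts": joint torques, N m; "position": TCP position; "ee_rot": TCP orientation; "force": force on the tool from outside, world axes, zero at the start; "ft_torque": the same for the moment, N m; "width": opening from 0.0 (shut) to 1.0 (fully open); "gripper_force": force on a finger pad.
Only numpy, scipy, OpenCV 4.12 (cv2) and the standard library are available. Lean on these libraries where they do the work, as an engineer would, in place of code of your own. Each camera call takes 0.05 s, during which the arm holds its last target. There are 200 camera calls.

## Working session

There is one attempt and no reset: what is moved stays moved. The work goes in short steps, Python scripts to look and compute and a tool call to move; the robot and the scene stay as the last step left them, time stands still between calls to the robot, and variables do not carry over. Pictures are saved under pics/ and viewed, at most 10 in all, crops included, and the job is handed in when it is done.

Besides the shell and the picture viewer there is one more tool, called after "Call:" as name(argument=value, ...), one argument or row to a line, values as JSON. arm_command: Moves the arm, as the interface text tells. Its arguments: {"type":"object","properties":{"deltas":{"type":"array","items":{"type":"number"}},"force":{"type":"number"}},"required":["deltas"]}

```bash
mkdir -p pics; python3 - <<'E'
from cell import sensors, optics, arm
import cv2
for n in("scene","top"):
    cv2.imwrite(f"pics/{n}0.png",optics.get_image(n)); c=optics.calibration(n); print(n,c)
s=sensors.observe(); print(s, arm.nose_length)
E
```

```text
scene {'camera_matrix': array([[392.98221704,   0.        , 278.65295832],
       [  0.        , 392.98221704, 211.16064161],
       [  0.        ,   0.        ,   1.        ]]), 'D': array([-0.11366262,  0.        ,  0.        ,  0.        ,  0.        ]), 'rvec': array([ 1.62795995,  1.90727006, -0.82156331]), 'tvec': array([ 0.11824438, -0.33860398,  1.40645882])}
top {'camera_matrix': array([[545.27710132,   0.        , 292.70461874],
       [  0.        , 545.27710132, 210.30297922],
       [  0.        ,   0.        ,   1.        ]]), 'D': array([-0.0533838,  0.       ,  0.       ,  0.       ,  0.       ]), 'rvec': array([ 2.19661931, -2.13336035,  0.18776821]), 'tvec': array([-0.03757492,  0.64691217,  1.05682634])}
{'clock': 0.1, 'joints': array([ 1.20539951,  0.43515004,  0.02495544,  1.57398654, -0.01157424,
        1.13400764, -0.0750966 ]), 'dq': array([-4.25185382e-04, -1.45616337e-03,  2.67436766e-03, -2.40955423e-03,
        7.82417431e-04, -1.16225831e-03,  8.22137514e-06]), 'joint_efforts': array([ 3.73176037e-03, -6.69127536e+01,  9.88445878e-01, -3.15141928e+01,
       -6.04683906e-02,  3.73833231e-02,  8.71156408e-05]), 'position': array([ 0.16220724, -0.60314338,  0.24503283]), 'ee_rot': array([-3.11316179e+00, -4.11374245e-01,  5.11680092e-04]), 'force': array([-0.34541035, -0.52972305,  0.10239745]), 'ft_torque': array([-0.03025057,  0.00758757,  0.01142415]), 'gripper_force': 0.0, 'width': 1.000123489181643} 0.019
```

View pics/scene0.png

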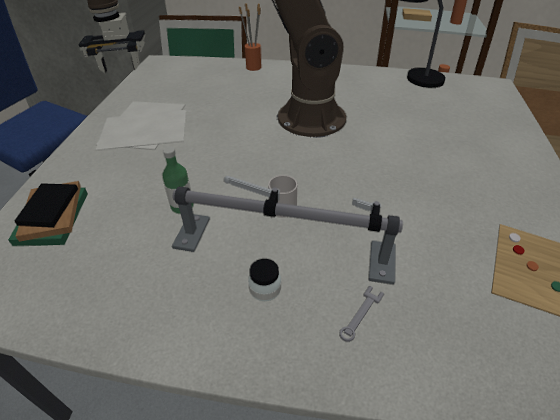

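View pics/top0.png

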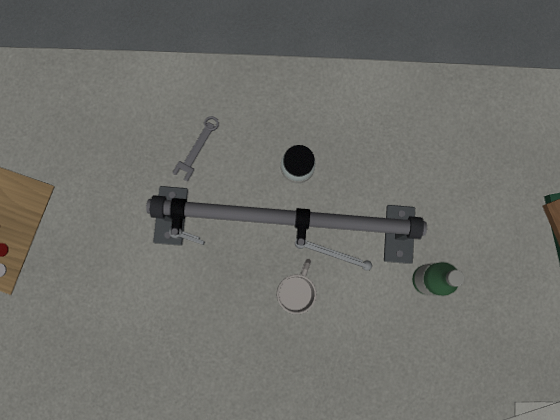

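The top view shows the long lever from its pivot at about (301,244) to its ball at (368,265). The mug is at (296,293), with its handle at (307,263), and the bottle is at about (430,278). In the scene view the ball is at (227,180). I'll zoom in on both to refine these.

```bash
cat > h.py <<'E'
import numpy as np, cv2
from cell import optics
def ray(n,p):
    c=optics.calibration(n); R=cv2.Rodrigues(c["rvec"])[0]
    u=cv2.undistortPoints(np.array([[p]],float),c["camera_matrix"],c["D"])[0,0]
    d=R.T@np.array([*u,1]); return -R.T@c["tvec"], d/np.linalg.norm(d)
def onz(n,p,z):
    o,d=ray(n,p); return o+d*(z-o[2])/d[2]
def tri(p,q):
    a,d=ray("top",p); b,e=ray("scene",q)
    s=np.linalg.lstsq(np.c_[d,-e],b-a,rcond=None)[0]; P,Q=a+d*s[0],b+e*s[1]
    return (P+Q)/2, np.linalg.norm(P-Q)
def proj(n,P):
    c=optics.calibration(n); return cv2.projectPoints(np.array([P],float),c["rvec"],c["tvec"],c["camera_matrix"],c["D"])[0].ravel()
E
python3 - <<'E'
import cv2,numpy as np
t=cv2.imread("pics/top0.png")[200:310,285:455]; s=cv2.imread("pics/scene0.png")[140:225,150:310]
a=cv2.resize(t,None,fx=4.5,fy=4.5,interpolation=cv2.INTER_CUBIC); cv2.imwrite("pics/c1.png",cv2.convertScaleAbs(a,alpha=1.7))
a=cv2.resize(s,None,fx=5,fy=5,interpolation=cv2.INTER_CUBIC); cv2.imwrite("pics/c2.png",cv2.convertScaleAbs(a,alpha=1.7))
E
```

```text
(no output)
```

View pics/c1.png

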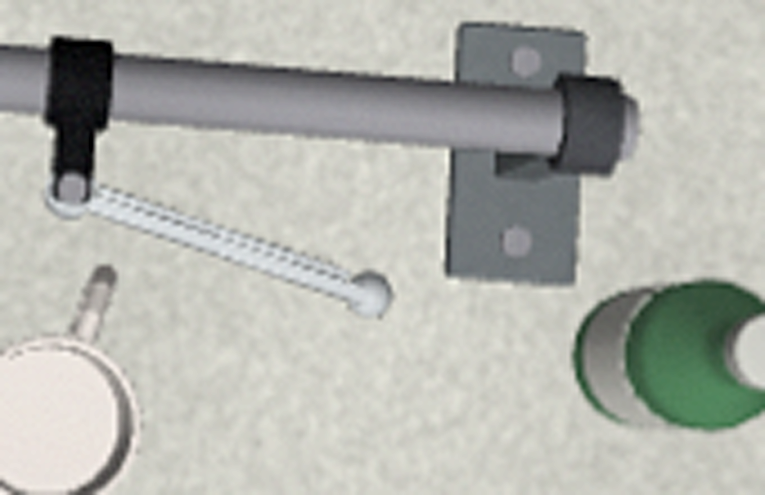

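View pics/c2.png

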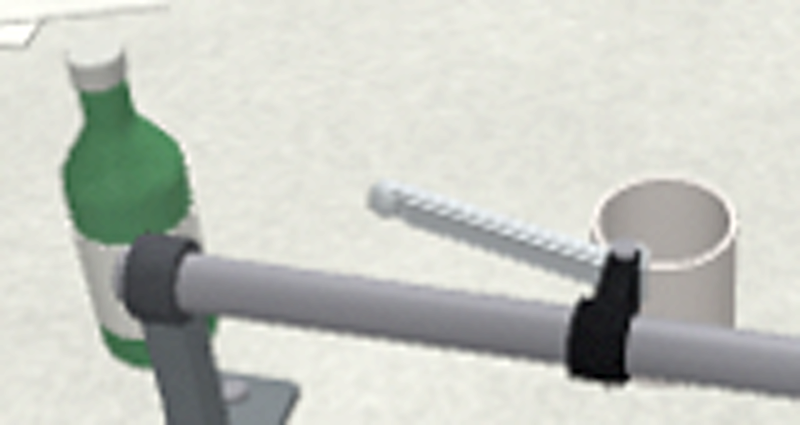

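The crops put the ball at top (367.2,265.3) and scene (226.4,179.6). The pivot pin is at top (301,241.8) and scene (274.8,189.6). The mug and bottle leave the lever's front free near its ball end.

```bash
python3 - <<'E'
from h import *
np.set_printoptions(precision=4,suppress=True)
print("ball",*tri((367.2,265.3),(226.4,179.6)),onz("top",(367.2,265.3),.13))
print("pin",*tri((301,241.8),(274.8,189.6)))
b=onz("top",(367.2,265.3),.13); 
a=onz("top",(318.3,218.9),.144);c=onz("top",(400.6,226.7),.144); print("tube",a,c,(a-c)/np.linalg.norm(a-c))
T=(a-c)[:2]/np.linalg.norm((a-c)[:2]) # y of bar
psi=np.arctan2(-T[0],T[1]); print("yaw",psi)
p=onz("top",(301,241.8),.143); print("pin z.143",p, np.linalg.norm((p-b)[:2]))
# mask blade: front edge fit
im=cv2.imread("pics/top0.png").astype(int)
for u in range(310,364,6):
    print(u, im[240:272,u].mean(1).astype(int))
print("mug rim",onz("top",(295,293),.085),"handle",onz("top",(309,261),.06))
print("bottle cap",onz("top",(453,277),.19),tri((453,277),(169.5,152)))
d=(p-b)[:2];d/=np.linalg.norm(d);print("lever yaw",np.arctan2(-d[0],d[1]))
E
```

```text
ball [ 0.5379 -0.1582  0.1268] 0.002114197451261733 [ 0.5375 -0.1566  0.13  ]
pin [ 0.5764 -0.0323  0.1436] 0.00020238550186799263
tube [ 0.6195 -0.0629  0.144 ] [ 0.6097 -0.2158  0.144 ] [0.064 0.998 0.   ]
yaw -0.06404209025308318
pin z.143 [ 0.5764 -0.0322  0.143 ] 0.1303243208117066
310 [118 112  86 120 103 132 127 128 116 102 118 117 115 117 115 114 115 116
 117 111  81  68  75  95 102 119 119 116 121 121 118 114]
316 [114 112 112 112 105 119 101 131 128 128 116 104 122 122 119 118 118 117
 118 118 114 115 116 116 117 118 119 117 118 115 112 112]
322 [118 122 120 119 120 115 105 126  95 129 126 129 116 106 124 118 115 113
 116 117 119 116 114 115 116 115 114 113 115 115 114 115]
328 [109 112 114 116 120 118 116 114 102 124  97 125 128 129 116 104 118 119
 114 115 117 118 117 115 116 118 121 119 118 118 118 118]
334 [117 117 117 118 119 121 122 119 119 116 102 129 130 123 125 131 130 106
 123 119 116 116 117 118 117 120 120 115 115 116 117 115]
340 [117 122 122 123 119 117 118 117 117 118 121 116  98 125 130 124 126 132
 129 104 123 122 122 120 122 124 123 122 123 119 115 116]
346 [122 118 118 118 117 120 120 121 121 119 118 118 117 110  90 123 131 119
 123 130 129 104 124 123 121 117 116 116 119 122 122 121]
352 [122 123 121 123 124 123 119 117 117 116 118 119 121 123 125 115  93 121
 118  99 125 131 127  90 122 122 120 117 118 120 123 121]
358 [123 122 118 118 121 119 117 117 115 117 125 128 125 123 122 123 119 111
  93 120 119  98 124 128 118  88 122 122 120 121 122 126]
mug rim [ 0.4829 -0.026   0.085 ] handle [ 0.5458 -0.053   0.06  ]
bottle cap [ 0.5184 -0.2981  0.19  ] (array([ 0.5189, -0.3019,  0.1818]), np.float64(0.002143881963049384))
lever yaw -0.3033552499153882
```

The triangulated heights agree with the stated ones: the ball is at about 0.127–0.130, the pin is 130 mm from the ball, and the lever is 0.24 rad off the tube. I'll close the fingers and go to a point above and in front of the lever, with the finger backs facing the press direction (yaw about -0.16).

Call:
arm_command(
  deltas=[0,0,0.022,0.01,0.015,0.005,0,0,0,0.058,0.026,0.04,0.015,0,0,0,0.102,0.046,0.069,0.03,0,0,0,0.146,0.066,0.099,0.04,0,0,0,0.197,0.089,0.134,0.04,0,0,0,0.248,0.112,0.169,0.04,0,0,0,0.3,0.135,0.203,0.04,0,0,0,0.35,0.158,0.238,0.04,0,0,0,0.4,0.18,0.273,0.04,0,0,0,0.453,0.205,0.308,0.04,0,0,0,0.504,0.228,0.342,0.04,0,0,0,0.555,0.25,0.377,0.04,0,0,0,0.6,0.27,0.407,0.04,0,0,0,0.64,0.29,0.436,0.04,0,0,0,0.68,0.307,0.461,0.04,0,0,0,0.7,0.317,0.476,0.04,0,0,0,0.715,0.323,0.486,0.04,0,0,0,0.73,0.33,0.496,0.04,0,0,0,0.73,0.33,0.496,0.04,0,0,0,0.73,0.33,0.496,0.04,0],
  force=40,
)

```text
clock: 2.1
position: [0.492, -0.1084, 0.2856]
ee_rot: [-2.395, -2.034, 0.001]
force: [-0.3, 0.5, -0.3]
width: 0.006
gripper_force: 0.0
```

Call:
arm_command(
  deltas=[0,0,0,0,0,-0.01,0,0,0,0,0,0,-0.03,0,0,0,0,0,0,-0.055,0,0,0,0,0,0,-0.08,0,0,0,0,0,0,-0.105,0,0,0,0,0,0,-0.125,0,0,0,0,0,0,-0.14,0,0,0,0,0,0,-0.148,0,0,0,0,0,0,-0.152,0,0,0,0,0,0,-0.152,0,0,0,0,0,0,-0.152,0],
)

```text
clock: 3.2
position: [0.4927, -0.1077, 0.1343]
ee_rot: [2.393, 2.034, 0.001]
force: [0.1, 0.4, 0.1]
width: 0.006
gripper_force: 0.0
```

```bash
python3 - <<'E'
from h import *
from cell import sensors
s=sensors.observe(); print(s["position"],s["ee_rot"],s["force"])
t=optics.get_image("top")[195:305,270:440]; sc=optics.get_image("scene")[140:225,170:310]
a=cv2.convertScaleAbs(cv2.resize(t,(612,396),interpolation=2),alpha=1.7); b=cv2.convertScaleAbs(cv2.resize(sc,(612,372)[:2],interpolation=2)[:204*2],alpha=1.7)
b=cv2.resize(b,(330,200),interpolation=2); a=a
o=np.zeros((596,612,3),np.uint8); o[:396]=a; o[396:,:330]=b
cv2.imwrite("pics/d1.png",o)
E
```

```text
[ 0.49271638 -0.10771862  0.1343057 ] [2.39300127e+00 2.03421970e+00 9.71780750e-04] [0.09487208 0.42093493 0.13806909]
```

View pics/d1.png

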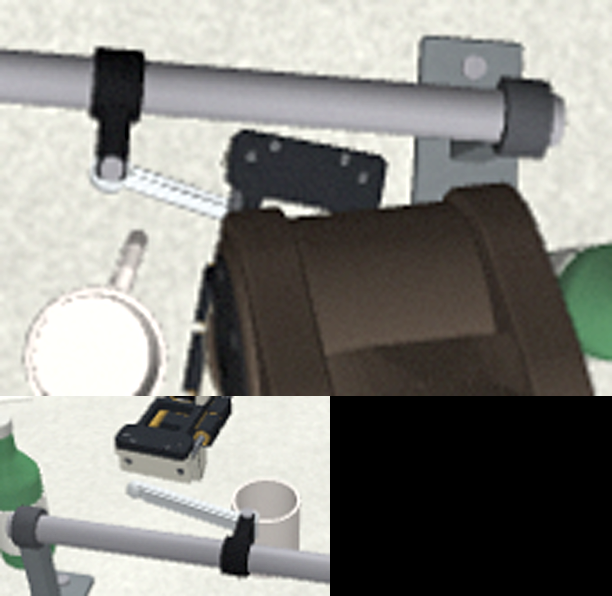

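The top view shows the arm hiding the fingers, with the lever still out and clear of the gripper. The scene inset shows a grey block beside the lever at about (160,465). I'll check where the fingertips project to.

```bash
python3 - <<'E'
from h import *
im=optics.get_image("scene")
a=cv2.convertScaleAbs(cv2.resize(im[110:210,185:305],(720,600),interpolation=2),alpha=1.8)
n=np.array([.987,-.16,0]);m=np.array([.16,.987,0]);T=np.array([.4927,-.1077,.1343])
for z,c in((-.019,(0,0,255)),(.0,(0,255,0)),(.047,(255,0,0))):
  for w in(-.0095,.0095):
    p=(proj("scene",T+n*.019+m*w+[0,0,z])-[185,110])*6; print(z,w,p); cv2.circle(a,tuple(int(v) for v in p),3,c,-1)
cv2.imwrite("pics/d2.png",a)
E
```

```text
-0.019 -0.0095 [359.40074803 405.34792282]
-0.019 0.0095 [401.86667997 414.08638224]
0.0 -0.0095 [356.15259301 369.39378863]
0.0 0.0095 [399.16612297 378.06248192]
0.047 -0.0095 [347.78831332 276.29356585]
0.047 0.0095 [392.20768212 284.75065908]
```

View pics/d2.png

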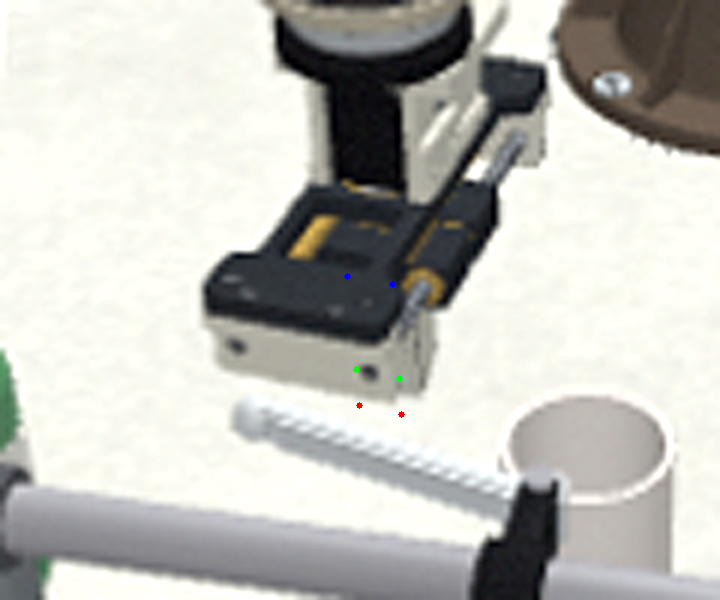

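The gripper's long body hides the fingers, as expected for this yaw. The gap works out to about 33 mm along n = (0.987, -0.16), so I'll advance 26 mm and then feel for contact.

Call:
arm_command(
  deltas=[0,0,0,0.004,-0.001,0,0,0,0,0,0.01,-0.002,0,0,0,0,0,0.016,-0.003,0,0,0,0,0,0.021,-0.0035,0,0,0,0,0,0.0245,-0.004,0,0,0,0,0,0.026,-0.0042,0,0,0,0,0,0.026,-0.0042,0,0],
)

```text
clock: 4.05
position: [0.5184, -0.1117, 0.1336]
ee_rot: [-2.393, -2.035, 0.0]
force: [0.1, 0.3, 0.2]
width: 0.002
gripper_force: 0.0
```

Call:
arm_command(
  deltas=[0,0,0,0.002,-0.0003,0,0,0,0,0,0.004,-0.0006,0,0,0,0,0,0.006,-0.001,0,0,0,0,0,0.006,-0.001,0,0],
)

```text
clock: 4.45
position: [0.5247, -0.1128, 0.1338]
ee_rot: [2.393, 2.035, 0.0]
force: [-0.4, -0.3, -0.1]
width: 0.004
gripper_force: 0.0
```

Call:
arm_command(
  deltas=[0,0,0,0.002,-0.0003,0,0,0,0,0,0.004,-0.0006,0,0,0,0,0,0.004,-0.0006,0,0],
)

```text
clock: 4.75
position: [0.5281, -0.1135, 0.1336]
ee_rot: [-2.393, -2.034, 0.001]
force: [-1.9, -0.3, 1.4]
width: 0.005
gripper_force: 0.9
```

Contact is felt at x ≈ 0.527, and the stop should come about 27 mm further on. I'll press on steadily.

Call:
arm_command(
  deltas=[0,0,0,0.002,-0.0003,0,0,0,0,0,0.005,-0.0008,0,0,0,0,0,0.008,-0.0013,0,0,0,0,0,0.011,-0.0018,0,0,0,0,0,0.014,-0.0023,0,0,0,0,0,0.016,-0.0026,0,0,0,0,0,0.016,-0.0026,0,0],
)

```text
clock: 5.45
position: [0.5442, -0.1165, 0.1335]
ee_rot: [-2.394, -2.034, 0.002]
force: [-5.1, -3.4, -0.8]
width: 0.004
gripper_force: 2.1
```

Call:
arm_command(
  deltas=[0,0,0,0.0015,-0.0002,0,0,0,0,0,0.003,-0.0005,0,0,0,0,0,0.0045,-0.0007,0,0,0,0,0,0.0045,-0.0007,0,0],
)

```text
clock: 5.85
position: [0.5485, -0.1171, 0.1335]
ee_rot: [-2.393, -2.034, 0.002]
force: [-5.5, -2.3, 0.9]
width: 0.005
gripper_force: 2.5
```

Call:
arm_command(
  deltas=[0,0,0,0.001,-0.0002,0,0,0,0,0,0.002,-0.0003,0,0,0,0,0,0.002,-0.0003,0,0],
)

```text
clock: 6.15
position: [0.5503, -0.1173, 0.1335]
ee_rot: [-2.393, -2.034, 0.002]
force: [-4.6, -2.0, 1.1]
width: 0.005
gripper_force: 2.6
```

Call:
arm_command(
  deltas=[0,0,0,0.0008,-0.0001,0,0,0,0,0,0.0015,-0.0002,0,0,0,0,0,0.0015,-0.0002,0,0],
)

```text
clock: 6.45
position: [0.5517, -0.1175, 0.1334]
ee_rot: [-2.393, -2.034, 0.002]
force: [-5.6, -1.6, 1.2]
width: 0.0
gripper_force: 2.8
```

Call:
arm_command(
  deltas=[0,0,0,0.0005,-0.0001,0,0,0,0,0,0.001,-0.0002,0,0,0,0,0,0.001,-0.0002,0,0],
)

```text
clock: 6.75
position: [0.5527, -0.1176, 0.1334]
ee_rot: [-2.393, -2.034, 0.002]
force: [-5.3, -3.0, 1.4]
width: 0.005
gripper_force: 2.9
```

Call:
arm_command(
  deltas=[0,0,0,0.0005,-0.0001,0,0,0,0,0,0.001,-0.0002,0,0,0,0,0,0.001,-0.0002,0,0],
)

```text
clock: 7.05
position: [0.5535, -0.1177, 0.1334]
ee_rot: [-2.392, -2.034, 0.003]
force: [-6.4, -1.6, 1.7]
width: 0.003
gripper_force: 3.3
```

Call:
arm_command(
  deltas=[0,0,0,0.0005,-0.0001,0,0,0,0,0,0.001,-0.0002,0,0,0,0,0,0.001,-0.0002,0,0],
)

```text
clock: 7.35
position: [0.5538, -0.1178, 0.1333]
ee_rot: [-2.392, -2.034, 0.004]
force: [-10.1, -1.3, 4.5]
width: 0.003
gripper_force: 4.9
```

Call:
arm_command(
  deltas=[0,0,0,0.0005,-0.0001,0,0,0,0,0,0.001,-0.0002,0,0,0,0,0,0.001,-0.0002,0,0],
)

```text
clock: 7.65
position: [0.554, -0.1178, 0.1333]
ee_rot: [-2.391, -2.033, 0.006]
force: [-12.9, -1.0, 7.1]
width: 0.001
gripper_force: 6.6
```

The position has stalled while the force rises at about 3.5 N/mm, so the lever is at its stop. I'll firm up slightly and hold.

Call:
arm_command(
  deltas=[0,0,0,0.0008,-0.0001,0,0,0,0,0,0.0015,-0.0002,0,0,0,0,0,0.0015,-0.0002,0,0,0,0,0,0.0015,-0.0002,0,0,0,0,0,0.0015,-0.0002,0,0,0,0,0,0.0015,-0.0002,0,0,0,0,0,0.0015,-0.0002,0,0,0,0,0,0.0015,-0.0002,0,0,0,0,0,0.0015,-0.0002,0,0,0,0,0,0.0015,-0.0002,0,0,0,0,0,0.0015,-0.0002,0,0,0,0,0,0.0015,-0.0002,0,0],
)

```text
clock: 8.85
position: [0.5543, -0.1179, 0.1332]
ee_rot: [-2.389, -2.033, 0.009]
force: [-16.5, -0.2, 11.9]
width: 0.007
gripper_force: 9.1
```

```bash
python3 - <<'E'
from h import *
a=cv2.convertScaleAbs(cv2.resize(optics.get_image("scene")[110:230,165:325],(640,480),interpolation=2),alpha=1.8)
cv2.imwrite("pics/e1.png",a)
E
```

```text
(no output)
```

View pics/e1.png

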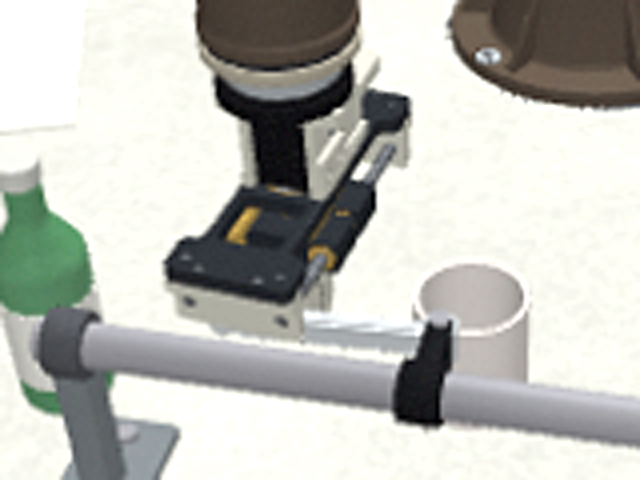

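The blade now lies about parallel to the tube (seen from (305,320) to (420,335)), and there is clear space around the gripper. I'll hold a little longer, ease back and then move clear.

Call:
arm_command(
  deltas=[0,0,0,0,0,0,0,0,0,0,0,0,0,0,0,0,0,0,0,0,0,0,0,0,0,0,0,0,0,0,0,-0.003,0.0005,0,0,0,0,0,-0.007,0.001,0,0,0,0,0,-0.012,0.002,0,0,0,0,0,-0.017,0.003,0,0,0,0,0,-0.022,0.0035,0,0,0,0,0,-0.027,0.0043,0,0,0,0,0,-0.033,0.0053,0,0,0,0,0,-0.04,0.0065,0,0,0,0,0,-0.047,0.0075,0,0,0,0,0,-0.054,0.0085,0,0,0,0,0,-0.06,0.0095,0,0,0,0,0,-0.065,0.01,0,0,0,0,0,-0.067,0.01,0,0,0,0,0,-0.067,0.01,0,0],
)

```text
clock: 10.7
position: [0.4907, -0.1083, 0.1338]
ee_rot: [2.393, 2.035, -0.0]
force: [0.1, 0.8, -0.5]
width: 0.004
gripper_force: 0.0
```

Call:
arm_command(
  deltas=[0,0,0,0,0,0.01,0,0,0,0,0,0,0.03,0,0,0,0,-0.01,0,0.055,0,0,0,0,-0.03,0,0.08,0,0,0,0,-0.05,0,0.105,0,0,0,0,-0.07,0,0.125,0,0,0,0,-0.085,0,0.14,0,0,0,0,-0.095,0,0.148,0,0,0,0,-0.1,0,0.152,0,0,0,0,-0.1,0,0.152,0,0,0,0,-0.1,0,0.152,0],
)

```text
clock: 11.8
position: [0.3911, -0.1082, 0.2853]
ee_rot: [-2.393, -2.035, 0.0]
force: [0.1, 0.1, 0.1]
width: 0.0
gripper_force: 0.0
```

```bash
python3 - <<'E'
from h import *
from cell import sensors
print(sensors.observe()["position"],sensors.observe()["force"])
a=cv2.convertScaleAbs(cv2.resize(optics.get_image("scene")[110:230,165:325],(640,480),interpolation=2),alpha=1.8)
cv2.imwrite("pics/f1.png",a)
E
```

```text
[ 0.39110379 -0.10815228  0.28532476] [0.12685755 0.10634101 0.09243021]
```

View pics/f1.png

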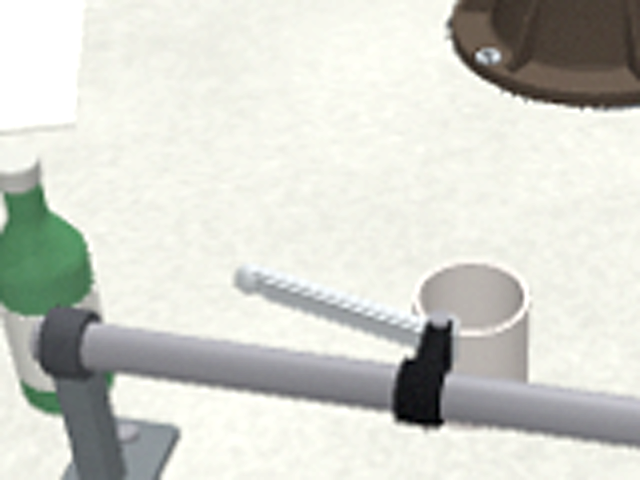

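The ball is back at crop (246,278), which is (226.5,179.5) in the full image and matches where it started. The lever is fully out, the mug and bottle haven't moved, and the arm is clear.

```bash
python3 -c "
from cell import arm; print(arm.sign_off())"
```

```text
the job is handed in; nothing more can be done
None
```

I pressed the long brake lever firmly to its stop (about 17–20 N), held it there for over a second and let it spring fully out again; the arm then moved clear and I handed the job in at about 12 s.

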